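# Blank off the empty objective port

### The arm

A 7-joint arm with a two-finger parallel gripper is mounted at the origin on the work surface. World frame = base frame: x ahead of the robot, y to its left, z up, the work surface at z = 0. Lengths are in m, angles in rad, forces in N, time in s.
With the tool pointing down it reaches from about 0.4 to 0.875 m from the base axis. Payload 6.5 kg.
Tool frame: the origin (TCP) lies at the very end of the fingers, on their centre line; the grasp point (between the pads) lies 19 mm behind it (env.tcp_to_grasp is the distance from the TCP to the grasp point, in m); z points along the fingers, y is the line along which they close (so a half turn about z gives the same grasp; the last joint's range is limited). The gripper opens to 88 mm and grips with 3 to 60 N. Pads are 18 mm wide; open, the fingers measure 123 mm over their backs; the gripper's body (75 mm by 187 mm) begins 45 mm behind the grasp point.
Start: joints at [1.117, 0.536, -0.004, 1.538, 0.003, 1.067, -0.071], TCP at [0.246, -0.602, 0.239] pointing down, gripper open.
Joint ranges: [-2.7, 2.7], [-0.37, 2.16], [-1.27, 1.26], [0.24, 2.4], [-1.31, 4.45], [0.19, 1.91], [-2.76, 2.76]. Speed limits (rad/s): [2.39, 2.39, 3.14, 3.14, 3.14, 3.14, 3.14].

### API

Orientations are given as a rotation vector (axis times angle).
In Python, from workcell import env gives the robot as it stands. The module is installed in compiled form; this text tells all that it offers.
- The arm moves only by the tool carry_out, never from a script. Its argument "steps" is text: rows parted by semicolons, each of 5 numbers parted by spaces: the finger opening in cm, from 0 to 8.81, then the shift along the tool's x, y, z in cm, then the turn about the tool's z in degrees. A call has 1 to 5 rows; each row shifts and turns the commanded pose from where the row before left it, along the tool's axes as they then stand; what a row does not reach is not made up. A row lasts 1/10 s, in which the tool goes at most 50 mm and 8.59 degrees, less where a joint would pass 70% of its speed; a pose out of reach is approached as far as the arm can. A call with a gripper value outside its range is refused whole. The fingers move at their own pace and stop on an object; the grip force is fixed at half the most. Time passes only in rows, so rows that do not move let the fingers close. It gives the time, the measured TCP pose, the force, the opening and the grip force at its end, in the units of the state.
- env.state(): the state, without advancing time (a new reading comes with each control period).
- env.grab_frame(name): name is "scene" or "top"; returns a dict with "image" (400x640x3 uint8, red, green, blue), "mtx" (3x3 intrinsics, pixels), "k1" (the pictures are not rectified: a ray, as slopes to the right and down, at radius r is drawn at 1 + k1 r^2 times it, then the intrinsics apply), "extrinsics" (4x4, takes a point from camera to world coordinates). Camera axes: x right, y up, looking along -z (the intrinsics and any distortion apply to the point x, -y, -z); pixel columns grow to the right and rows downward; lengths in m; the calibration is good to about 2 mm. A picture is of the moment at which its call begins. There is no depth.
- env.hand_in(): hands the job in; it is judged then, once.
The state is a dict: "t": time; "joints": joint angles; "dq": joint speeds; "joint_torque": joint torques, N m; "ee_pos": TCP position; "tool_rot": TCP orientation; "contact_force": force on the tool from outside, world axes, zero at the start; "wrist_torque": the same for the moment, N m; "width": finger opening in m; "gripper_force": force on a finger pad.
Only numpy, scipy, OpenCV 4.12 (cv2) and the standard library are available. Lean on these libraries where they do the work, as an engineer would, in place of code of your own. Each camera call takes 0.05 s, during which the arm holds its last target. There are 200 camera calls.

### The job

Take the red blanking plug out of the blue caddy and screw it into the empty port collar of the microscope turret. Its thread catches only from the thread start: rest it square and lightly in the collar, back it off anticlockwise until you feel it drop, then run it in clockwise until its flange sits fully home on the rim, without forcing it, and let go. Leave the white plug and everything else where it stands.

Things in the scene. Friction and masses are not known exactly. Their poses are not given: they have to be found in the camera images.
- plug_head (a point): Red knurled blanking plug, about 90 g: point on its axis, half-way up its round grip (35 mm diameter, from 4 to 32 mm above the underside of its flange) and 18 mm above that underside. Flange 44 mm diameter, 4 mm thick. z points up along its axis.
- plug_lugs (a point): Same plug: point on its axis level with its three brass thread lugs, 12 mm below the flange's underside. The lugs are 4 mm thick pins standing out to a 34 mm circle, 120 degrees apart, one along x of this frame. The steel stem, 24 mm in diameter, ends 24 mm below the flange's underside, its last 5 mm tapered to 14 mm.
- dummy_head (a point): White plain plug of the same size but without lugs, standing in the other well of the caddy; to be left alone. Point on its axis 18 mm above the underside of its flange, z up.
- caddy: Fixed blue plastic block, 62 (x) x 180 (y) x 34 mm high, origin at the centre of its underside. Two wells 38 mm wide lie on its y axis, 45 mm either side of the origin; a plug stands in each with its flange lying on the top face. Which well holds the red plug varies.
- port (a point): Centre of the mouth of the empty port, in the plane of its rim, 85 mm above the table: an upright aluminium collar, 48 mm outside and 36 mm inside diameter, 31 mm tall, z up. The flange of the fully home plug lies on this rim. Its frame turns with the turret and tells nothing of the thread's angle.
- port_thread (a point): On the port's axis, 10 mm below the rim: three-start right-hand brass thread, bore 26.6 mm, starts 120 degrees apart at an unmeasured, varying angle. A plug set in at random rests on the crests, flange 6.5 to 12 mm above the rim. Turned anticlockwise from above it climbs 4.6 mm per rad and within 2.1 rad drops into the starts, flange then 3.5 mm above the rim.
- port_bottom (a point): Foot of the collar, 31 mm below its rim. Turning: the start pockets have 0.3 rad of play and a wall at their anticlockwise end; clockwise on the crests the plug meets a solid stop. Clockwise from the pocket the thread draws it down 4.6 mm per rad (1.3 mm axial play) until the flange is on the rim after 0.8 to 1.4 rad; beyond that it jams and the load rises fast.
- turret: Fixed microscope objective turret on a stand: black disc of 170 mm diameter, top 54 mm above the table, origin on the table under its centre. The empty port's axis is 50 mm from the centre along -x; two objectives (32 mm diameter, up to 44 mm above the disc) stand 50 mm from the centre at 60 degrees either side of +x.
- plug: The red plug; origin on its axis at the underside of its flange, z up.
- media_bottle: Closed glass bottle with a blue cap, 68 mm diameter, 150 mm tall, between and beyond turret and caddy; bystander, origin under its centre.
Not all that is in view belongs to the job. Of the things like the plug, leave any that is brown or purple; of the rest the smaller one is meant.

How it is judged:
By the outcome, as a careful person would: the job done as asked, in the order asked, and still so for the second after the job is handed in, with the robot touching nothing.
It also fails if it takes over 72 s, if anything falls off the work surface, if the arm or the gripper's body presses on something with over 40 N, if the wrist force passes 120 N, or if a joint passes its speed limit or range.

## Working session

There is one attempt and no reset: what is moved stays moved. The work goes in short steps, Python scripts to look and compute and a tool call to move; the robot and the scene stay as the last step left them, time stands still between calls to the robot, and variables do not carry over. Pictures are saved under pics/ and viewed, at most 10 in all, crops included, and the job is handed in when it is done.

Besides the shell and the picture viewer there is one more tool, called after ">>>" as a command line: name --argument value ..., lists and objects as JSON in quotes. carry_out: Moves the arm, as the interface text tells. Its arguments: {"type":"object","properties":{"steps":{"type":"string"}},"required":["steps"]}

```bash
mkdir -p pics
cat > h.py <<'E'
import numpy as np, cv2
from workcell import env
def grab(n,save=None):
    f=env.grab_frame(n)
    if save: cv2.imwrite('pics/'+save,f['image'][:,:,::-1])
    return f
def ray(f,u,v):
    K=np.array(f['mtx']);p=cv2.undistortPoints(np.array([[[u,v]]],float),K,np.array([f['k1'],0,0,0,0.]))[0,0]
    T=np.array(f['extrinsics']);d=T[:3,:3]@np.array([p[0],-p[1],-1]);return T[:3,3],d
def onz(f,u,v,z):
    o,d=ray(f,u,v);return o+d*(z-o[2])/d[2]
def proj(f,P):
    T=np.array(f['extrinsics']);c=T[:3,:3].T@(np.array(P,float)-T[:3,3]);x,y=c[0]/-c[2],-c[1]/-c[2]
    s=1+f['k1']*(x*x+y*y);K=np.array(f['mtx']);return K[0,0]*x*s+K[0,2],K[1,1]*y*s+K[1,2]
E
python3 - <<'E'
from h import *
for n in('scene','top'):
    f=grab(n,n+'0.png');print(n,f['mtx'],f['k1'],np.round(f['extrinsics'],3))
print(env.state(),env.tcp_to_grasp)
E
```

```text
scene [[446.06864925   0.         312.64568239]
 [  0.         446.06864925 197.87101387]
 [  0.           0.           1.        ]] -0.005975988462605609 [[ 0.371 -0.595  0.713  1.207]
 [ 0.928  0.22  -0.3   -0.239]
 [ 0.022  0.773  0.634  0.665]
 [ 0.     0.     0.     1.   ]]
top [[386.12829557   0.         318.95214492]
 [  0.         386.12829557 199.56361832]
 [  0.           0.           1.        ]] -0.03941126055256786 [[ 0.027  0.994 -0.108  0.508]
 [-1.     0.028  0.005  0.049]
 [ 0.008  0.108  0.994  0.75 ]
 [ 0.     0.     0.     1.   ]]
{'t': 0.1, 'joints': array([ 1.11676715,  0.5370746 , -0.00443298,  1.53873669,  0.00261229,
        1.06725999, -0.07116698]), 'dq': array([-1.50666824e-03, -3.50766239e-03, -1.86836255e-04, -3.83469328e-05,
        1.74675421e-03, -1.36907238e-04, -3.08556432e-04]), 'joint_torque': array([ 3.14512930e-03, -5.72083211e+01,  9.94235091e-01, -2.52234954e+01,
       -5.61400771e-02,  1.34055104e-02,  7.33484057e-05]), 'ee_pos': array([ 0.24560246, -0.60124859,  0.23795165]), 'tool_rot': array([-3.08128892e+00, -6.05279771e-01,  6.33530168e-04]), 'contact_force': array([ 0.07890366, -0.29248234, -0.53050774]), 'wrist_torque': array([-0.02784139, -0.01792854, -0.02563649]), 'gripper_force': 0.0, 'width': 0.0879816189092406} 0.0187
```

View pics/scene0.png

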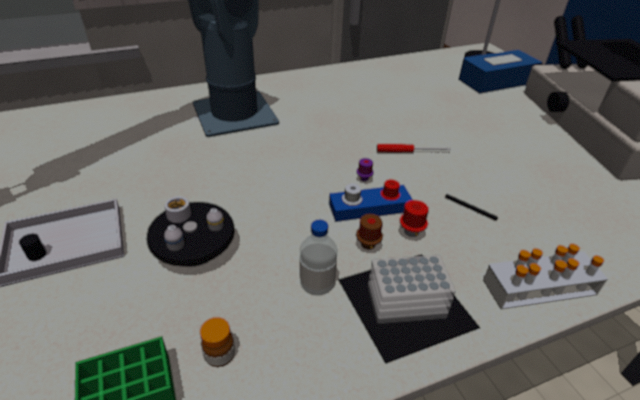

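View pics/top0.png

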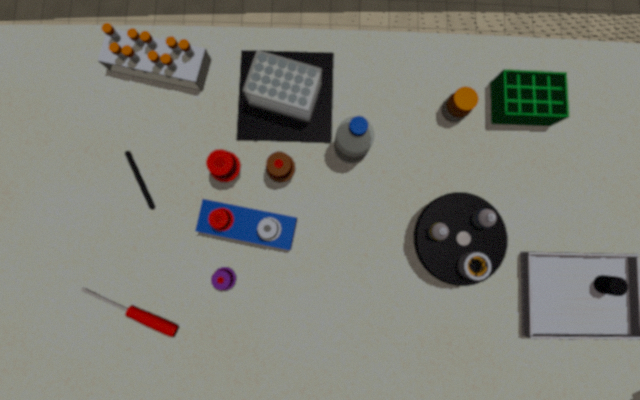

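Both pictures show the same candidates (top-view pixels). There is a small red plug in the caddy (220,219), a larger red one standing loose (223,165), a brown one (280,167), a purple one (223,279) and the white dummy (269,229). I choose the small red one in the blue caddy. The empty port is the collar at (477,266) in top and (178,209) in scene.

Run:
```python
from h import *
ft=grab('top');fs=grab('scene')
def crop(f,x0,y0,x1,y1,s): return cv2.resize(f['image'][y0:y1,x0:x1,::-1],None,fx=s,fy=s,interpolation=cv2.INTER_CUBIC)
a=crop(ft,190,190,305,260,3);b=crop(fs,325,170,440,240,3);c=crop(ft,440,240,515,290,4);d=crop(fs,150,185,225,235,4)
def pad(i): return cv2.copyMakeBorder(i,0,210-i.shape[0],0,350-i.shape[1],cv2.BORDER_CONSTANT)
cv2.imwrite('pics/crop1.png',np.vstack([np.hstack([pad(a),pad(b)]),np.hstack([pad(c),pad(d)])]))
# caddy quad
for n,f,box in(('top',ft,(185,190,310,262)),('scene',fs,(325,170,420,222))):
    x0,y0,x1,y1=box;im=f['image'];h=cv2.cvtColor(im,cv2.COLOR_RGB2HSV);sub=np.zeros(im.shape[:2],bool);sub[y0:y1,x0:x1]=1
    red=sub&((h[...,0]<8)|(h[...,0]>172))&(h[...,1]>140)&(h[...,2]>60)
    _,l,st,ce=cv2.connectedComponentsWithStats(red.astype(np.uint8));i=1+np.argmax(st[1:,4]);print(n,'red',st[i],ce[i],'at z.05',onz(f,*ce[i],.05))
    bl=sub&(h[...,0]>105)&(h[...,0]<125)&(h[...,1]>120)
    cn=max(cv2.findContours(bl.astype(np.uint8),0,2)[0],key=cv2.contourArea)
    hull=cv2.convexHull(cn)[:,0]
    P=np.array([onz(f,*p,.034)[:2] for p in hull]);r=cv2.minAreaRect((P*1000).astype(np.float32));print('caddy',r)
    for k in hull[::2]:pass
# port rim: bright region near collar
for n,f,box in(('top',ft,(455,245,500,285)),('scene',fs,(158,190,200,228))):
    x0,y0,x1,y1=box;g=cv2.cvtColor(f['image'],cv2.COLOR_RGB2GRAY)[y0:y1,x0:x1]
    m=(g>110).astype(np.uint8);cn=max(cv2.findContours(m,0,2)[0],key=cv2.contourArea)[:,0]+[x0,y0]
    hull=cv2.convexHull(cn)[:,0]
    P=np.array([onz(f,*p,.085)[:2] for p in hull])*1000
    print(n,'collar',cv2.fitEllipse(P.astype(np.float32)),cn.min(0),cn.max(0))
```

```text
top red [209 209  24  22 399] [220.6716792  218.96240602] at z.05 [0.54380619 0.22318334 0.05      ]
caddy ((536.199951171875, 180.17604064941406), (178.3627166748047, 60.299354553222656), 80.41810607910156)
scene red [405 201  15  21 288] [412.58333333 210.99305556] at z.05 [0.62961777 0.23385061 0.05      ]
caddy ((554.878662109375, 175.95321655273438), (184.47940063476562, 89.46168518066406), 80.34066772460938)
top collar ((473.2118225097656, -229.20069885253906), (45.05870819091797, 45.29060363769531), 127.32562255859375) [465 253] [490 279]
scene collar ((460.25018310546875, -241.86300659179688), (80.23743438720703, 138.67381286621094), 175.8009033203125) [158 190] [199 214]
```

View pics/crop1.png

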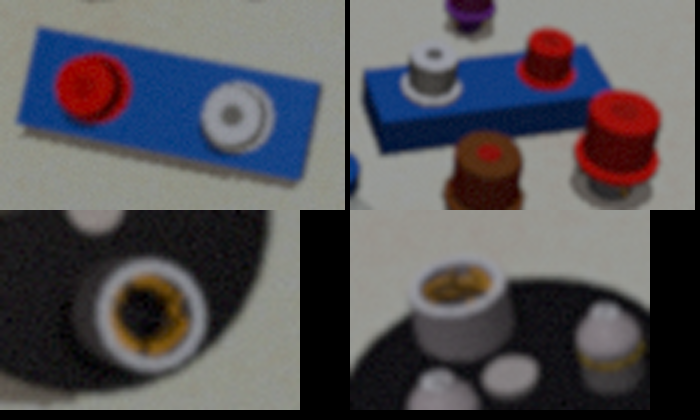

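The crop confirms it: the small red plug is in the caddy's left well, with its grip top at top (219,219) and scene (392,183). The collar rim centre is at about top (478,266) and scene (177.5,204).

Run:
```python
from h import *
ft=grab('top');fs=grab('scene')
print('plug',onz(ft,219,219.3,.066),onz(fs,392,183.3,.066))
print('port',onz(ft,478,266.25,.085),onz(fs,177.5,204,.085))
print('white',onz(ft,190+231/3,190+116/3,.066),onz(fs,325+84/3,170+55/3,.066))
print('bigred',onz(ft,223,165,.07),onz(fs,414,210,.07))
s=env.state();R=cv2.Rodrigues(s['tool_rot'])[0];print(R)
print((R.T@(np.array([.5435,.2245,.1])-s['ee_pos']))*100)
```

```text
plug [0.54231033 0.22214591 0.066     ] [0.54739327 0.22837452 0.066     ]
port [ 0.47268719 -0.2303449   0.085     ] [ 0.47951117 -0.22549322  0.085     ]
white [0.52816455 0.13631596 0.066     ] [0.53376225 0.138872   0.066     ]
bigred [0.63940957 0.21932182 0.07      ] [0.64672236 0.22288239 0.07      ]
[[ 9.25719267e-01  3.78211264e-01 -2.78885002e-04]
 [ 3.78211359e-01 -9.25719152e-01  4.68759203e-04]
 [-8.08791770e-05 -5.39416902e-04 -9.99999851e-01]]
[ 58.81185175 -65.20076428  13.87307461]
```

>>> carry_out --steps "6.5 3.28 -3.62 0 0;6.5 3.28 -3.62 0 0;6.5 3.28 -3.62 0 0;6.5 3.28 -3.62 0 0;6.5 3.28 -3.62 0 0"

```text
t: 0.8
ee_pos: [0.3295, -0.3703, 0.2388]
tool_rot: [3.082, 0.605, 0.0]
contact_force: [0.9, 0.7, -0.3]
width: 0.0649
gripper_force: 0.0
```

>>> carry_out --steps "6.5 3.28 -3.62 0 0;6.5 3.28 -3.62 0 0;6.5 3.28 -3.62 0 0;6.5 3.28 -3.62 0 0;6.5 3.28 -3.62 0 0"

```text
t: 1.3
ee_pos: [0.4129, -0.1408, 0.2391]
tool_rot: [3.082, 0.605, 0.001]
contact_force: [0.6, -0.3, 0.2]
width: 0.0649
gripper_force: 0.0
```

>>> carry_out --steps "6.5 3.28 -3.62 0 0;6.5 3.28 -3.62 0 0;6.5 3.28 -3.62 0 0;6.5 3.28 -3.62 0 0;6.5 3.28 -3.62 0 0"

```text
t: 1.8
ee_pos: [0.4964, 0.0888, 0.2389]
tool_rot: [3.083, 0.605, 0.001]
contact_force: [0.6, -0.9, 0.1]
width: 0.0649
gripper_force: 0.0
```

>>> carry_out --steps "6.5 3.28 -3.62 0 0;6.5 3.28 -3.62 0 0;6.5 3.28 -3.62 0 0;6.5 0 0 4.5 0;6.5 0 0 4.5 0"

```text
t: 2.3
ee_pos: [0.547, 0.2274, 0.1486]
tool_rot: [-3.08, -0.609, -0.006]
contact_force: [0.0, -0.4, -0.7]
width: 0.0649
gripper_force: 0.0
```

>>> carry_out --steps "6.5 0 0 4.5 0;6.5 0 0 0 0"

```text
t: 2.5
ee_pos: [0.5417, 0.2226, 0.0982]
tool_rot: [3.08, 0.606, -0.017]
contact_force: [-0.4, -0.2, 0.2]
width: 0.0654
gripper_force: 0.0
```

Run:
```python
from h import *
ft=grab('top');fs=grab('scene');s=env.state();print(s['ee_pos'],s['contact_force'])
def crop(f,P):
    u,v=map(int,proj(f,P));im=f['image'][max(v-50,0):v+50,u-50:u+50,::-1].copy();print(u,v);return cv2.resize(im,None,fx=4,fy=4,interpolation=cv2.INTER_CUBIC)
P=s['ee_pos'];a,b=crop(ft,P),crop(fs,P)
cv2.imwrite('pics/c2.png',np.hstack([a,b]));print(proj(ft,P),proj(fs,P))
```

```text
[0.54592987 0.2248732  0.10420148] [-0.11047238 -0.54018853  0.45984282]
211 215
392 169
(np.float64(211.8188474756708), np.float64(215.7970240961271)) (np.float64(392.6226714193137), np.float64(169.25600358946338))
```

View pics/c2.png

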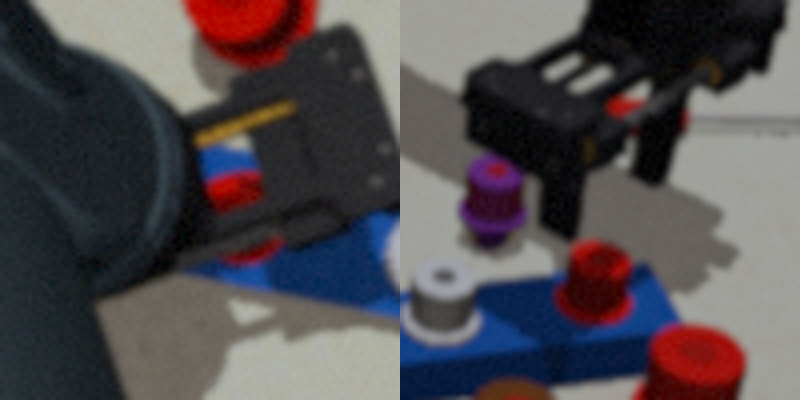

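The fingers straddle the plug: in the scene view their tips are centred at about (394,170), with the plug below at (392,183). Descending now.

>>> carry_out --steps "6.5 0 0 3 0;6.5 0 0 2.2 0;6.5 0 0 1 0;6.5 0 0 0 0;6.5 0 0 0 0"

```text
t: 3.1
ee_pos: [0.5473, 0.2254, 0.0437]
tool_rot: [-3.082, -0.605, -0.005]
contact_force: [0.6, 1.0, 0.5]
width: 0.0649
gripper_force: 0.0
```

>>> carry_out --steps "6.5 0 0 0 0;3 0 0 0 0;3 0 0 0 0;3 0 0 0 0;3 0 0 0 0"

```text
t: 3.6
ee_pos: [0.5459, 0.2249, 0.0418]
tool_rot: [-3.083, -0.605, -0.0]
contact_force: [-0.8, 1.0, 0.1]
width: 0.0353
gripper_force: 0.4
```

>>> carry_out --steps "2 0 0 0 0;2 0 0 0 0;2 0 0 0 0;2 0 0 0 0"

```text
t: 4.0
ee_pos: [0.5459, 0.2248, 0.0418]
tool_rot: [-3.083, -0.605, 0.0]
contact_force: [-0.4, -0.3, 2.2]
width: 0.0341
gripper_force: 30.0
```

>>> carry_out --steps "2 0 0 -2 0;2 0 0 -4 0;2 0 0 -5 0;2 0 0 -4 0;2 0 0 0 0"

```text
t: 4.5
ee_pos: [0.5491, 0.2264, 0.1973]
tool_rot: [-3.081, -0.605, -0.015]
contact_force: [1.1, -0.1, -0.6]
width: 0.0341
gripper_force: 30.0
```

Run:
```python
from h import *
ft=grab('top');fs=grab('scene');s=env.state();P=s['ee_pos'];print(P,s['width'],s['contact_force'])
R=cv2.Rodrigues(s['tool_rot'])[0]
print((R.T@(np.array([.476,-.228,.19])-P))*100)
```

```text
[0.54614373 0.22458873 0.19204945] 0.03406657582822537 [ 0.67377393 -0.44162315 -1.61238962]
[-23.59988831  39.2506923    0.1935987 ]
```

>>> carry_out --steps "2 -1.2 2 0 0;2 -2.35 3.93 0 0;2 -2.35 3.93 0 0;2 -2.35 3.93 0 0;2 -2.35 3.93 0 0"

```text
t: 5.1
ee_pos: [0.5128, 0.0186, 0.1896]
tool_rot: [-3.082, -0.606, 0.006]
contact_force: [0.7, -0.3, -0.7]
width: 0.0344
gripper_force: 30.0
```

>>> carry_out --steps "2 -2.35 3.93 0 0;2 -2.35 3.93 0 0;2 -2.35 3.93 0 0;2 -2.35 3.93 0 0;2 -2.35 3.93 0 0"

```text
t: 5.6
ee_pos: [0.4783, -0.2072, 0.1897]
tool_rot: [-3.081, -0.605, 0.005]
contact_force: [0.7, -0.3, -1.3]
width: 0.0338
gripper_force: 30.0
```

>>> carry_out --steps "2 -1.2 2 0 0;2 0 0 4 0;2 0 0 2 0;2 0 0 0 0;2 0 0 0 0"

```text
t: 6.1
ee_pos: [0.476, -0.2282, 0.1308]
tool_rot: [-3.081, -0.606, 0.003]
contact_force: [0.0, -1.2, -0.3]
width: 0.0341
gripper_force: 30.0
```

Run:
```python
from h import *
ft=grab('top');fs=grab('scene');s=env.state();P=s['ee_pos'];print(P,s['width'],s['contact_force'],s['joints'])
def crop(f,P):
    u,v=map(int,proj(f,P));x0,y0=u-45,max(v-35,0);print(x0,y0);return cv2.resize(f['image'][y0:y0+90,x0:x0+90,::-1],(400,400),interpolation=cv2.INTER_CUBIC)
cv2.imwrite('pics/c3.png',np.hstack([crop(ft,P),crop(fs,P)]));print(proj(ft,P),proj(fs,P))
```

```text
[ 0.4773504  -0.22868656  0.13231613] 0.03401494519163082 [-0.61442781  0.18044946 -0.4217047 ] [ 0.58500135  0.49772334 -0.28372059  1.92805789  0.19917539  0.74178279
 -0.99592814]
444 230
126 149
(np.float64(489.200898639115), np.float64(265.1396096004338)) (np.float64(171.4750208546636), np.float64(184.9733499766383))
```

View pics/c3.png

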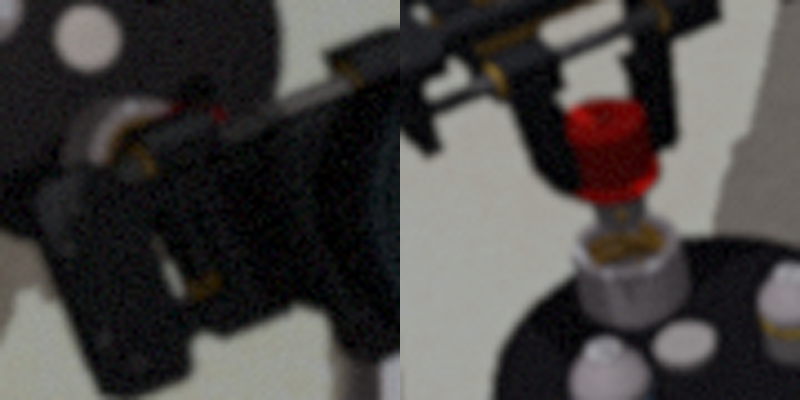

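Run:
```python
from h import *
fs=grab('scene');s=env.state();P=s['ee_pos'];print(P)
h=cv2.cvtColor(fs['image'],cv2.COLOR_RGB2HSV)
m=((h[...,0]<8)|(h[...,0]>172))&(h[...,1]>140)&(h[...,2]>50);m[:160]=0;m[205:]=0;m[:,:140]=0;m[:,210:]=0
for v in range(168,200): 
    x=np.flatnonzero(m[v]); 
    if len(x): print(v,x.min(),x.max(),end=' | ')
Z=P[2]-.0078
for name,c in(('tcp',P[:2]),('portS',(.4795,-.2255))):
    print('\n',name,[tuple(np.round(proj(fs,[*c,z]),1)) for z in(Z,Z+.004,Z+.018,Z+.032,.085)])
d=np.array([.371,.928])*.0175
print(proj(fs,[*(P[:2]-d),Z+.018])[0],proj(fs,[*(P[:2]+d),Z+.018])[0])
# collar outline rows
g=cv2.cvtColor(fs['image'],cv2.COLOR_RGB2GRAY)
for v in(204,208,212,216):print(v,g[v,158:200])
```

```text
[ 0.47748743 -0.22878805  0.13254473]
171 178 178 | 172 168 179 | 173 165 180 | 174 163 180 | 175 163 180 | 176 163 180 | 177 163 179 | 178 163 179 | 179 163 179 | 180 164 178 | 181 165 180 | 182 166 179 | 183 167 182 | 184 167 182 | 185 167 183 | 186 167 183 | 187 168 183 | 188 168 183 | 189 168 182 | 190 168 181 | 191 166 180 | 192 166 179 | 193 167 179 | 194 170 176 | 
 tcp [(np.float64(172.1), np.float64(188.1)), (np.float64(171.8), np.float64(186.5)), (np.float64(170.5), np.float64(180.7)), (np.float64(169.1), np.float64(174.8)), (np.float64(175.7), np.float64(203.8))]

 portS [(np.float64(174.0), np.float64(188.3)), (np.float64(173.6), np.float64(186.7)), (np.float64(172.4), np.float64(181.0)), (np.float64(171.1), np.float64(175.1)), (np.float64(177.5), np.float64(204.0))]
161.3053112839048 179.6098689995531
204 [162 163 163 163 162 161 157 149 127  94  66  56  52  51  53  56  56  54
  48  40  43  41  41  47  50  56  71  88  96  92  72  41  21   8   7   9
   7   9   8   8   8   8]
208 [162 163 162 164 165 160 142 111 107 113 105  91  75  67  64  63  60  65
  66  70  75  78  88 105 121 116  93  73  61  59  58  49  37  11   7   0
   6   8  12   4   5  11]
212 [164 159 148 129 104  69  39  34  48  54  60  61  62  67  76  82  76  69
  67  65  61  63  70  71  72  68  66  65  62  61  59  56  45  29   2  12
  20  18  24  18  15  20]
216 [57 31 13  7  3 15  6 16 32 50 56 61 64 61 67 78 84 82 77 71 67 71 72 75
 72 70 70 67 63 61 54 47 29 21 22 17 22 19 21 23 17 17]
```

The grip's edges in the scene view are at columns 163–180, centre 171.5, and 171.3 is predicted over the port. The plug is on the port axis within about 1 mm, so I'm lowering it.

>>> carry_out --steps "2 0 0 1 0;2 0 0 0.6 0;2 0 0 0.4 0;2 0 0 0.2 0;2 0 0 0 0"

```text
t: 6.75
ee_pos: [0.4765, -0.2287, 0.1095]
tool_rot: [-3.082, -0.605, 0.001]
contact_force: [-1.4, -0.4, 0.2]
width: 0.0341
gripper_force: 30.0
```

>>> carry_out --steps "2 0 0 0.2 0;2 0 0 0.2 0;2 0 0 0 0"

```text
t: 7.05
ee_pos: [0.4761, -0.2291, 0.1053]
tool_rot: [-3.083, -0.605, 0.002]
contact_force: [-2.7, -0.6, -1.9]
width: 0.0344
gripper_force: 30.0
```

>>> carry_out --steps "2 0 0 0.2 0;2 0 0 0.1 0;2 0 0 0 0"

```text
t: 7.35
ee_pos: [0.4762, -0.2289, 0.1026]
tool_rot: [-3.083, -0.605, 0.002]
contact_force: [-4.6, -0.4, 1.8]
width: 0.0343
gripper_force: 30.0
```

>>> carry_out --steps "2 -0.08 -0.03 0 0;2 0 0 0.1 0;2 0 0 0 0"

```text
t: 7.65
ee_pos: [0.4761, -0.2289, 0.1023]
tool_rot: [3.082, 0.605, 0.0]
contact_force: [-5.9, -0.8, 7.5]
width: 0.0346
gripper_force: 30.0
```

>>> carry_out --steps "2 0 0 0.1 0;2 0 0 0 0"

```text
t: 7.85
ee_pos: [0.4761, -0.229, 0.1019]
tool_rot: [3.082, 0.605, 0.0]
contact_force: [-8.6, 1.1, 14.7]
width: 0.0338
gripper_force: 30.0
```

>>> carry_out --steps "2 -0.05 -0.03 -0.1 0;2 0 0 0 0;2 0 0 0 0"

```text
t: 8.15
ee_pos: [0.4759, -0.2289, 0.1022]
tool_rot: [3.082, 0.605, 0.001]
contact_force: [-4.1, -0.9, 7.4]
width: 0.0342
gripper_force: 30.0
```

```bash
python3 -c "
from h import *
s=env.state();print(s['ee_pos'],s['contact_force'],s['wrist_torque'],s['joints'][6])"
```

```text
[ 0.47593907 -0.22890652  0.10224623] [-4.11899559 -0.91993344  7.37619766] [-0.29933974  0.94608537 -0.06486316] -1.0137149420359635
```

>>> carry_out --steps "2 0 0 -0.04 -5;2 0 0 -0.04 -5;2 0 0 0 0"

```text
t: 8.45
ee_pos: [0.4761, -0.2294, 0.103]
tool_rot: [3.016, 0.874, 0.002]
contact_force: [-3.3, -2.1, 5.9]
width: 0.034
gripper_force: 30.0
```

>>> carry_out --steps "2 0 0 -0.04 -5;2 0 0 -0.04 -5;2 0 0 0 0"

```text
t: 8.75
ee_pos: [0.476, -0.2294, 0.1037]
tool_rot: [2.93, 1.131, 0.002]
contact_force: [-3.1, -2.4, 5.0]
width: 0.0341
gripper_force: 30.0
```

>>> carry_out --steps "2 0 0 -0.03 -4;2 0 0 -0.03 -4;2 0 0 0 0"

```text
t: 9.05
ee_pos: [0.4757, -0.2288, 0.1039]
tool_rot: [2.846, 1.331, 0.001]
contact_force: [-2.6, -2.0, 3.2]
width: 0.0339
gripper_force: 30.0
```

>>> carry_out --steps "2 0 0 -0.02 -5;2 0 0 0 0"

```text
t: 9.25
ee_pos: [0.4756, -0.2285, 0.104]
tool_rot: [-2.785, -1.453, -0.001]
contact_force: [-1.4, -1.1, 1.0]
width: 0.0344
gripper_force: 30.0
```

>>> carry_out --steps "2 0 0 0.1 0;2 0 0 0.1 0;2 0 0 0 0"

```text
t: 9.55
ee_pos: [0.4757, -0.2285, 0.1028]
tool_rot: [2.786, 1.452, 0.0]
contact_force: [-4.1, -1.2, 10.9]
width: 0.0343
gripper_force: 30.0
```

>>> carry_out --steps "2 0 0 -0.05 -4;2 0 0 0 0"

```text
t: 9.75
ee_pos: [0.4755, -0.2286, 0.1026]
tool_rot: [2.733, 1.55, 0.0]
contact_force: [-1.5, -2.7, 1.4]
width: 0.0345
gripper_force: 30.0
```

>>> carry_out --steps "2 0 0 0 -4;2 0 0 0 0"

```text
t: 9.95
ee_pos: [0.4755, -0.2284, 0.1024]
tool_rot: [-2.677, -1.643, -0.001]
contact_force: [-1.8, -1.5, -0.9]
width: 0.0346
gripper_force: 30.0
```

```bash
python3 -c "
from h import *
s=env.state();print(s['ee_pos'],s['contact_force'],s['wrist_torque'],s['joints'][6]);fs=grab('scene')
cv2.imwrite('pics/c4.png',cv2.resize(fs['image'][150:240,125:225,::-1],None,fx=6,fy=6,interpolation=2))"
```

```text
[ 0.4754638  -0.22842904  0.10236662] [-1.8214289  -1.4845781  -0.94733283] [-0.34184095  0.31031451  0.00126782] -0.4235522608074182
```

View pics/c4.png

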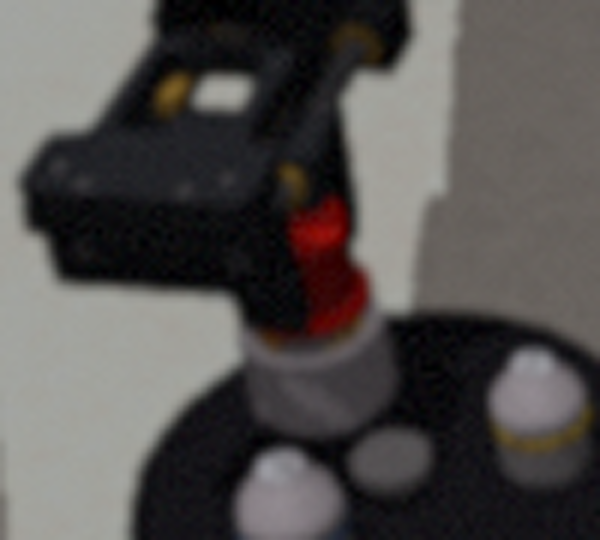

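The plug stands square in the collar, its flange a little above the rim at about (345,335) in the crop. The vertical force has vanished, so I'm testing for the drop.

>>> carry_out --steps "2 0 0 0.1 0;2 0 0 0.1 0;2 0 0 0 0"

```text
t: 10.3
ee_pos: [0.4755, -0.2286, 0.1004]
tool_rot: [-2.676, -1.645, -0.0]
contact_force: [-1.2, -1.5, -2.3]
width: 0.0344
gripper_force: 30.0
```

Free going down; continuing.

>>> carry_out --steps "2 0 0 0.1 0;2 0 0 0.1 0;2 0 0 0 0"

```text
t: 10.6
ee_pos: [0.4754, -0.2285, 0.0984]
tool_rot: [-2.675, -1.646, -0.0]
contact_force: [-0.3, -0.9, -1.7]
width: 0.0341
gripper_force: 30.0
```

>>> carry_out --steps "2 0 0 0.1 0;2 0 0 0 0"

```text
t: 10.8
ee_pos: [0.4754, -0.2285, 0.0975]
tool_rot: [-2.675, -1.647, -0.0]
contact_force: [-1.2, 0.0, -1.6]
width: 0.0344
gripper_force: 30.0
```

>>> carry_out --steps "2 0 0 0.1 0;2 0 0 0.05 0;2 0 0 0 0"

```text
t: 11.1
ee_pos: [0.4754, -0.2287, 0.0961]
tool_rot: [-2.675, -1.647, 0.0]
contact_force: [-1.7, -0.3, 0.3]
width: 0.0341
gripper_force: 30.0
```

>>> carry_out --steps "2 0 0 0.1 0;2 0 0 0 0"

```text
t: 11.3
ee_pos: [0.4754, -0.2288, 0.0957]
tool_rot: [2.675, 1.647, -0.001]
contact_force: [-4.1, -0.6, 7.8]
width: 0.0343
gripper_force: 30.0
```

Seated in the pocket with the flange 3.3 mm above the rim. Running it in clockwise.

>>> carry_out --steps "2 0 0 -0.03 5;2 0 0 0.02 5;2 0 0 0 0"

```text
t: 11.6
ee_pos: [0.4755, -0.2287, 0.0958]
tool_rot: [2.81, 1.404, -0.0]
contact_force: [-2.3, -0.0, 6.2]
width: 0.0345
gripper_force: 30.0
```

>>> carry_out --steps "2 0 0 0.04 5;2 0 0 0.04 5;2 0 0 0 0"

```text
t: 11.9
ee_pos: [0.4756, -0.2289, 0.0954]
tool_rot: [2.921, 1.153, -0.0]
contact_force: [-3.1, 0.7, 9.0]
width: 0.034
gripper_force: 30.0
```

>>> carry_out --steps "2 0 0 0.03 5;2 0 0 0.04 5;2 0 0 0 0"

```text
t: 12.2
ee_pos: [0.4756, -0.2288, 0.0946]
tool_rot: [3.011, 0.894, -0.0]
contact_force: [-3.8, -0.7, 9.9]
width: 0.0343
gripper_force: 30.0
```

```bash
python3 -c "
from h import *
s=env.state();print(s['ee_pos'],s['contact_force'],s['wrist_torque'],s['joints'][6])"
```

```text
[ 0.47557443 -0.22882679  0.09461624] [-3.81454652 -0.65269916  9.86069576] [ 0.02064154  0.84506281 -0.02801284] -0.8619267264328349
```

>>> carry_out --steps "2 0 0 0.04 5;2 0 0 0.04 5;2 0 0 0 0"

```text
t: 12.5
ee_pos: [0.4756, -0.229, 0.0938]
tool_rot: [3.077, 0.628, 0.0]
contact_force: [-3.0, -0.4, 8.4]
width: 0.0343
gripper_force: 30.0
```

>>> carry_out --steps "2 0 0 0.04 5;2 0 0 0.04 5;2 0 0 0 0"

```text
t: 12.8
ee_pos: [0.4755, -0.229, 0.093]
tool_rot: [3.12, 0.358, 0.0]
contact_force: [-3.8, -0.4, 9.9]
width: 0.0343
gripper_force: 30.0
```

```bash
python3 -c "
from h import *
s=env.state();print(s['ee_pos'],s['contact_force'],s['wrist_torque'],s['joints'][6])"
```

```text
[ 0.47553625 -0.22903878  0.09299442] [-3.78317191 -0.41536946  9.89977044] [-0.15297972  0.91833808 -0.11499544] -1.1471367180322622
```

>>> carry_out --steps "2 0 0 0.03 4;2 0 0 0 0"

```text
t: 13.0
ee_pos: [0.4756, -0.2291, 0.0927]
tool_rot: [3.131, 0.249, 0.001]
contact_force: [-4.5, -0.3, 9.7]
width: 0.0343
gripper_force: 30.0
```

```bash
python3 -c "
from h import *
s=env.state();print(s['ee_pos'],s['contact_force'],s['wrist_torque'],s['tool_rot'])"
```

```text
[ 0.47560103 -0.22913123  0.09274899] [-4.49436308 -0.32813155  9.7105043 ] [-0.14550315  0.79198451 -0.07459794] [3.13068926e+00 2.49210922e-01 5.53683036e-04]
```

>>> carry_out --steps "2 0 0 0.03 4;2 0 0 0 0"

```text
t: 13.2
ee_pos: [0.4756, -0.229, 0.0927]
tool_rot: [3.138, 0.14, 0.0]
contact_force: [-5.1, 0.2, 12.8]
width: 0.034
gripper_force: 30.0
```

>>> carry_out --steps "2 0 0 0.02 4;2 0 0 0 0"

```text
t: 13.4
ee_pos: [0.4756, -0.229, 0.0927]
tool_rot: [3.141, 0.031, 0.0]
contact_force: [-5.9, 0.1, 15.4]
width: 0.0339
gripper_force: 30.0
```

```bash
python3 -c "
from h import *
s=env.state();print(s['ee_pos'],s['contact_force'],s['wrist_torque'],s['tool_rot'])
fs=grab('scene')
cv2.imwrite('pics/c5.png',cv2.resize(fs['image'][165:235,140:220,::-1],None,fx=8,fy=8,interpolation=2))"
```

```text
[ 0.4755966  -0.22898745  0.09265687] [-5.90992713  0.08698189 15.37916845] [ 0.18690723  1.24516245 -0.02944496] [3.14058167e+00 3.06409306e-02 4.88782468e-04]
```

View pics/c5.png

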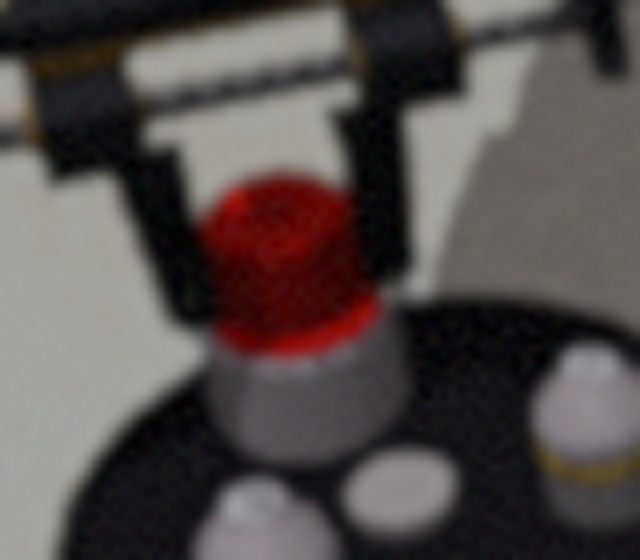

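The flange is on the rim: z has stopped at 0.0927 and there's no gap visible at (300,345). I'll take up the thread play gently and watch the torque.

>>> carry_out --steps "2 0 0 -0.05 4;2 0 0 0 0"

```text
t: 13.65
ee_pos: [0.4754, -0.2289, 0.0927]
tool_rot: [3.14, -0.079, 0.0]
contact_force: [-4.4, -0.2, 9.6]
width: 0.0341
gripper_force: 30.0
```

```bash
python3 -c "
from h import *
s=env.state();print(s['ee_pos'],s['contact_force'],s['wrist_torque'],s['tool_rot'])"
```

```text
[ 0.47544661 -0.22885015  0.09269709] [-4.38450004 -0.21557464  9.59892321] [ 0.05675765  0.92936668 -0.06871715] [ 3.14008863e+00 -7.91753694e-02  2.93426918e-04]
```

>>> carry_out --steps "2 0 0 0 4;2 0 0 0 0"

```text
t: 13.85
ee_pos: [0.4755, -0.2289, 0.0927]
tool_rot: [3.135, -0.189, 0.0]
contact_force: [-5.9, 1.3, 10.1]
width: 0.034
gripper_force: 30.0
```

```bash
python3 -c "
from h import *
s=env.state();print(s['ee_pos'],s['contact_force'],s['wrist_torque'],s['tool_rot'])"
```

```text
[ 0.47545595 -0.22886684  0.09268578] [-5.87653272  1.30444402 10.13714369] [ 0.01004246  0.95966901 -0.08123466] [ 3.13540080e+00 -1.88630704e-01  2.36061138e-04]
```

>>> carry_out --steps "2 0 0 0 3;2 0 0 0 0"

```text
t: 14.05
ee_pos: [0.4754, -0.2289, 0.0927]
tool_rot: [3.129, -0.27, 0.0]
contact_force: [-4.6, 0.6, 11.2]
width: 0.0342
gripper_force: 30.0
```

```bash
python3 -c "
from h import *
s=env.state();print(s['ee_pos'],s['contact_force'],s['wrist_torque'],s['tool_rot'])"
```

```text
[ 0.47541546 -0.22885512  0.09268296] [-4.56005635  0.57086759 11.21119391] [ 0.0726702   0.96180294 -0.00791259] [ 3.12949028e+00 -2.69503962e-01  1.56356711e-04]
```

>>> carry_out --steps "2 0 0 0 3;2 0 0 0 0"

```text
t: 14.25
ee_pos: [0.4754, -0.2289, 0.0927]
tool_rot: [3.121, -0.351, 0.0]
contact_force: [-4.1, 0.3, 10.8]
width: 0.0342
gripper_force: 30.0
```

```bash
python3 -c "
from h import *
s=env.state();print(s['ee_pos'],s['contact_force'],s['wrist_torque'],s['tool_rot'])"
```

```text
[ 0.47536425 -0.2289098   0.09267337] [-4.09788493  0.30920046 10.79426762] [0.10863559 1.00071828 0.09891035] [ 3.12133996e+00 -3.51117756e-01  7.57278694e-06]
```

The torque is starting to rise, so it's snug. Unloading and releasing.

>>> carry_out --steps "2 0 0 -0.08 0;2 0 0 0 0;6 0 0 0 0;6 0 0 0 0;6 0 0 0 0"

```text
t: 14.75
ee_pos: [0.4758, -0.2284, 0.0926]
tool_rot: [-3.122, 0.349, -0.001]
contact_force: [-0.2, 0.2, 0.6]
width: 0.0563
gripper_force: 0.0
```

>>> carry_out --steps "6 0 0 -0.5 0;6 0 0 -3 0;6 0 0 -5 0;6 0 0 -5 0;6 0 0 0 0"

```text
t: 15.25
ee_pos: [0.4795, -0.2302, 0.2345]
tool_rot: [3.119, -0.349, 0.019]
contact_force: [0.6, -0.5, -1.2]
width: 0.06
gripper_force: 0.0
```

>>> carry_out --steps "6 -4 0 0 0;6 -4 0 0 0;6 -4 0 0 0;6 0 0 0 0;6 0 0 0 0"

```text
t: 15.75
ee_pos: [0.3582, -0.2022, 0.2277]
tool_rot: [3.122, -0.35, 0.001]
contact_force: [0.8, 0.1, 0.2]
width: 0.0601
gripper_force: 0.0
```

```bash
python3 -c "
from h import *
s=env.state();print(s['ee_pos'],s['contact_force'],s['width'],s['t'])
fs=grab('scene');ft=grab('top')
a=cv2.resize(fs['image'][150:240,140:230,::-1],(400,400),interpolation=2);b=cv2.resize(ft['image'][220:310,430:520,::-1],(400,400),interpolation=2)
cv2.imwrite('pics/c6.png',np.hstack([a,b]))"
```

```text
[ 0.35822674 -0.20219274  0.22774015] [0.82795896 0.14281479 0.24148683] 0.060087672075080346 15.75
```

View pics/c6.png

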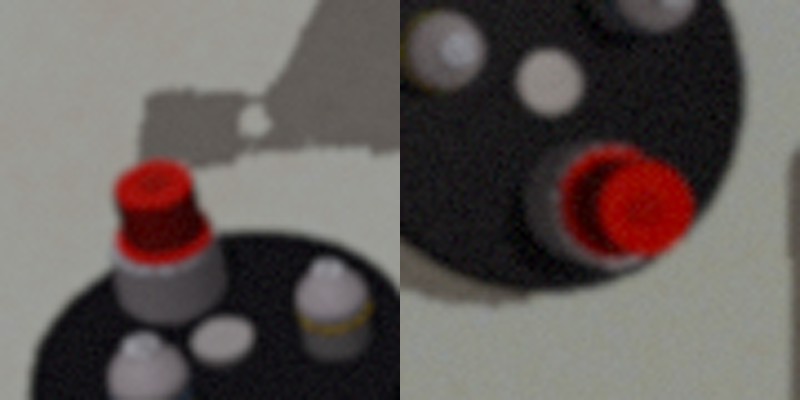

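```bash
python3 -c "
from h import *
fs=grab('scene');ft=grab('top')
for n,f,o in(('s',fs,(140,150)),('t',ft,(430,220))):
  for z in(.054,.085,.089,.117):
    u,v=proj(f,[.476,-.2285,z]);print(n,z,(u-o[0])*4.444+(400 if n=='t' else 0),(v-o[1])*4.444)
  h=cv2.cvtColor(f['image'],cv2.COLOR_RGB2HSV);m=((h[...,0]<8)|(h[...,0]>172))&(h[...,1]>140)&(h[...,2]>50)
  sub=m[o[1]:o[1]+90,o[0]:o[0]+90];y,x=np.nonzero(sub);print((x.min()*4.44,x.max()*4.44+4.4,y.min()*4.44,y.max()*4.44+4.4))
"
```

```text
s 0.054 170.28798525693404 288.29714705576373
s 0.085 158.64544491556654 236.7515179997803
s 0.089 157.10611260756036 229.93461963451156
s 0.117 146.0829019049839 181.10674912418148
(np.float64(115.44000000000001), np.float64(213.08), np.float64(159.84), np.float64(266.36))
t 0.054 576.9829733329173 192.35385364617247
t 0.085 608.5191621536776 196.7867603403758
t 0.089 612.799887056743 197.38805481897072
t 0.117 644.2498171549045 201.80252817954818
(np.float64(159.84), np.float64(297.44), np.float64(142.08), np.float64(257.48))
```

The views agree with an upright plug whose flange is on the rim: head at (645,207) and flange at (612,205), against predicted (644,202) and (613,197).

```bash
python3 -c "
from h import *
print(env.hand_in())"
```

```text
the job is handed in; nothing more can be done
None
```

The red plug is screwed into the empty turret port with its flange on the rim, the gripper has let go, and the job is handed in (its verdict was not shown); only the red plug was handled.

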